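# Purge the flow bench's pressure line

### The arm

A 6-joint arm with a two-finger parallel gripper is mounted at the origin on the work surface. World frame = base frame: x ahead of the robot, y to its left, z up, the work surface at z = 0. Lengths are in m, angles in rad, forces in N, time in s.
With the tool pointing down it reaches from about 0.35 to 0.85 m from the base axis. Payload 8.1 kg.
Tool frame: the origin (TCP) lies midway between the tips of the shut fingers; the grasp point (between the pads) lies 19 mm behind it; z points along the fingers, x is the direction in which the jaws open and shut, and the axes are right-handed (so a half turn about z gives the same grasp; the last joint's range is limited). The gripper opens to 85 mm and grips with 20 to 120 N. Pads are 22 mm wide; open, the fingers measure 114 mm over their backs; the gripper's body (76 mm by 85 mm) begins 54 mm behind the grasp point. The pads swing forward as they close: fully open they stand 13 mm farther back than shut.
Start: joints at [-1.409, 0.13, 1.488, -0, 1.523, -0.085], TCP at [0.147, -0.582, 0.231] pointing down, gripper open.
Joint ranges: [-2.96, 2.96], [-0.89, 2.26], [0.02, 2.5], [-1.34, 4.48], [0, 2.73], [-2.66, 2.66]. Speed limits (rad/s): [2.39, 2.39, 2.79, 3.14, 3.14, 3.14].

### API

Orientations are given as a unit quaternion [w, x, y, z].
In Python, from bench import telemetry, eyes, finish_job gives the robot as it stands.
- The arm moves only by the tool servo_tool, never from a script. Its argument "plan" is a list of rows, each a list of 5 numbers: the shift along the tool's x, y, z in m, then the turn about the tool's z in degrees, then the opening in per cent of the stroke, from 0 (shut) to 100 (fully open). A call has 1 to 20 rows; each row is the pose to reach, as a shift and turn from the pose commanded when the call began, along the tool's axes at that moment; what a row does not reach only later rows make up. A row lasts 1/8 s, in which the tool goes at most 62.5 mm and 10.7 degrees, less where a joint would pass 70% of its speed; a pose out of reach is approached as far as the arm can. A call with a gripper value outside its range is refused whole. The fingers move at their own pace and stop on an object; "squeeze" is the grip in N (left out, the last holds). Time passes only in rows, so rows that repeat a pose let the fingers close. It gives the time, the measured TCP pose, the force and the opening at its end, in the units of the state.
- telemetry.read_state(): the state, without advancing time (a new reading comes with each control period).
- eyes.grab_frame(name): name is "side" or "top" or "wrist"; returns (picture, depth): 384x512x3 uint8, red, green, blue; 384x512 float32, m along the optical axis (not along the pixel's ray), 0 where there is no reading.
- eyes.camera_info(name): a dict with "fovy" (degrees; the focal length in pixels is half the picture's height over the tangent of half this angle, whatever the lens; pixels are square), "cx", "cy" (the principal point, pixels), "k1" (the pictures are not rectified: a ray, as slopes to the right and down, at radius r is drawn at 1 + k1 r^2 times it, then the intrinsics apply), "R" (3x3) and "t" (3): a world point X has camera coordinates R X + t; the wrist camera has in their place "mount" (4x4, takes a point from camera to tool coordinates, whose origin is the TCP and whose axes are the tool frame's). Camera axes: x right, y down, z forward; pixel columns grow to the right and rows downward; lengths in m; the calibration is good to about 2 mm. A picture is of the moment at which its call begins: read the wrist's pose just before it. camera_info takes no time and is no camera call.
- finish_job(): hands the job in, once; it reports no verdict.
Trained networks look in the newest picture that a camera, given by its name, has taken for a name from the list of things; names that differ only in an ending like _2 or _b are one class to them, and where a whole thing is asked for, a point or a joint stands for the part that bears it (a point fixed in the world has none). Each returns a list of dicts, best first, with "score" (0 to 1); they miss things now and then, are a little off and sometimes report something else, mostly with a low value. They report only what shows in the picture. A call takes as long as a camera call.
- eyes.boxes_of(thing, camera): "rect" ([centre column, centre row, width, height] in pixels, round what is visible of it).
- eyes.regions_of(thing, camera): "pixels" (384x512 bool, what is visible of it) and "rect" ([centre column, centre row, width, height] in pixels, round what is visible of it).
- eyes.tip_of(thing, camera): "at" ([column, row] in pixels: a listed point, or the origin of a listed thing).
The state is a dict: "time_s": time; "qpos": joint angles; "dq": joint speeds; "effort": joint torques, N m; "ee_pos": TCP position; "orientation": TCP orientation; "force": force on the tool from outside, world axes, zero at the start; "moment": the same for the moment, N m; "gripper_width": opening from 0.0 (shut) to 1.0 (fully open).
Only numpy, scipy, OpenCV 4.12 (cv2) and the standard library are available. Lean on these libraries where they do the work, as an engineer would, in place of code of your own. Each camera call takes 0.05 s, during which the arm holds its last target.

### The job

Clear the air line of the flow bench before the next cylinder head test: on the control box, pull the purge knob (the large round one) straight up until it snaps into its on detent, leave it on for about two seconds, then push it fully back in and let go. Leave the slim knob and the T-handle pushed in.

Things in the scene. Friction and masses are not known exactly. Their poses are not given: they have to be found in the camera images.
- round_knob (a joint): How far the large round purge knob is pulled straight up, in m: 0 = fully in, 0.036 = on, a stop at both ends; it does not turn. It snaps over half way: let go under 0.014 it springs back in, above 0.023 out to the stop, and stays there. Moving it over takes at most about 10 N. It is one of three knobs 100 mm apart, in any order, in a row on top of a blue box 200 x 360 x 84 mm high.
- round_knob_head (a point): Centre of the large round purge knob's head, a black upright fluted cylinder 42 mm in diameter, 28 mm tall, aluminium disc on top; moves up with the knob. z up; y along the row of knobs; x across it (gripping along x clears the neighbours). Pushed in, it is 45 mm above the box's top, 129 mm above the bench; below the head, 19 mm of bare 12 mm stem, then a 24 mm nut 12 mm high.
- slim_knob (a joint): How far the slim knob is pulled up, in m: 0 = in, as it starts and must stay. A black upright cylinder 18 mm in diameter and 28 mm tall, in the same row as the purge knob; same height, travel and snap.
- tee_knob (a joint): How far the T-handle is pulled up, in m: 0 = in, as it starts and must stay. A black bar 64 mm long (along the row), 16 mm wide and 18 mm tall on a stem, in the same row as the purge knob; its top is level with the other knobs' tops; same travel and snap.

How it is judged:
On the way:
1. the round purge knob is pulled out to its on detent and left on (value of joint round_knob above 0.026 m), for 1 s.
At the end, for the whole second after the job is handed in: After having been out (more than 26 mm of its 36 mm) for at least 1 s, the round knob is back in (within 8 mm of its inner stop), and the slim knob and the T-handle are in (within 8 mm) (value of joint each of round_knob, slim_knob, tee_knob below 0.008 m); the robot touches nothing.
It fails at once if the slim knob or the T-handle is pulled out more than 10 mm (value of joint any of slim_knob, tee_knob above 0.01 m).
It also fails if it takes over 35 s, if anything falls off the work surface, if the arm or the gripper's body presses on something with over 40 N, if the wrist force passes 120 N, or if a joint passes its speed limit or range.

## Working session

There is one attempt and no reset: what is moved stays moved. The work goes in short steps, Python scripts to look and compute and a tool call to move; the robot and the scene stay as the last step left them, time stands still between calls to the robot, and variables do not carry over. Pictures are saved under pics/ and viewed, and the job is handed in when it is done.

Besides the shell and the picture viewer there is one more tool, called after "Emit:" as name([rows], argument=value, ...), one row to a line, values as JSON. servo_tool: Moves the arm, as the interface text tells. Its arguments: {"type":"object","properties":{"plan":{"type":"array"},"squeeze":{"type":"number"}},"required":["plan"]}

```bash
mkdir -p pics; cat > h.py <<'E'
import numpy as np, cv2
from bench import telemetry, eyes, finish_job
from scipy.spatial.transform import Rotation as Ro
def Rt(s):
    q=s["orientation"]; return Ro.from_quat([q[1],q[2],q[3],q[0]]).as_matrix()
def world(cam,u,v,d,s=None):
    c=eyes.camera_info(cam); f=192/np.tan(np.radians(c["fovy"])/2)
    K=np.array([[f,0,c["cx"]],[0,f,c["cy"]],[0,0,1.]])
    p=cv2.undistortPoints(np.array([[[u,v]]],float),K,np.array([c["k1"],0,0,0.]))[0,0]
    P=np.array([p[0]*d,p[1]*d,d])
    if cam=="wrist":
        M=np.array(c["mount"]); P=M[:3,:3]@P+M[:3,3]
        return Rt(s)@P+np.array(s["ee_pos"])
    return np.array(c["R"]).T@(P-np.array(c["t"]))
E
python3 - <<'E'
from h import *
s=telemetry.read_state(); print(s)
for cam in ["top","side"]:
    im,d=eyes.grab_frame(cam); cv2.imwrite(f"pics/{cam}0.png",im[:,:,::-1])
    for n in ["round_knob_head","slim_knob","tee_knob"]:
        for b in eyes.boxes_of(n,cam)[:2]:
            u,v=b["rect"][:2]; dd=float(d[int(v),int(u)])
            print(cam,n,b, dd, world(cam,u,v,dd))
    t=eyes.tip_of("round_knob_head",cam); print(t)
E
```

```text
{'time_s': 0.0, 'qpos': array([-1.40937111e+00,  1.31167051e-01,  1.48927313e+00, -1.56512257e-05,
        1.52298120e+00, -8.54225064e-02]), 'dq': array([-0.00066612,  0.00045702, -0.00087802, -0.00026184, -0.00061391,
        0.00139212]), 'effort': array([-1.85049699e-03, -5.69397640e+01, -5.00557995e+01, -3.54219583e-04,
        1.43354145e-02, -2.59149647e-05]), 'ee_pos': array([ 0.14652488, -0.58127616,  0.23024428]), 'orientation': array([-6.15789431e-04,  7.88780120e-01, -6.14674780e-01, -6.75963370e-04]), 'force': array([-0.36149481, -0.23478061,  0.51202688]), 'moment': array([0.01924886, 0.01226551, 0.00046569]), 'gripper_width': 0.998044438240862}
top round_knob_head {'rect': [314.9, 221.0, 23.0, 20.8], 'score': 0.97} 0.7716041803359985 [ 0.50743652 -0.03427315  0.14334127]
top slim_knob {'rect': [262.1, 222.4, 11.8, 15.3], 'score': 0.44} 0.7701715230941772 [0.49796918 0.06147978 0.14445241]
top tee_knob {'rect': [207.9, 223.4, 34.8, 9.1], 'score': 0.76} 0.7724431753158569 [0.48945655 0.15981733 0.14203021]
[{'at': [318.8, 223.0], 'score': 0.85}]
side round_knob_head {'rect': [311.4, 157.1, 21.5, 24.7], 'score': 0.87} 0.7003496289253235 [ 0.49832915 -0.02037117  0.13938042]
side slim_knob {'rect': [291.8, 186.1, 12.1, 23.0], 'score': 0.5} 0.6465702056884766 [0.49160546 0.0672728  0.12733481]
side tee_knob {'rect': [265.2, 214.1, 30.7, 34.4], 'score': 0.92} 0.5642246603965759 [0.48150047 0.17103188 0.14258434]
[{'at': [311.0, 158.3], 'score': 0.59}]
```

View pics/top0.png

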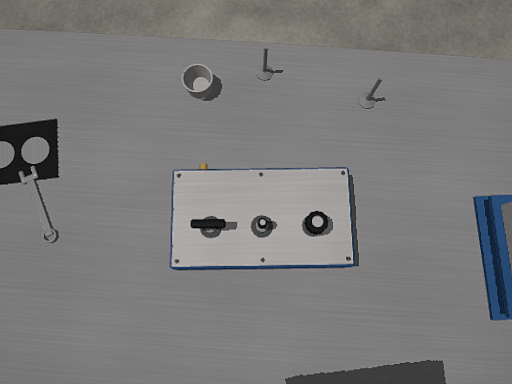

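View pics/side0.png

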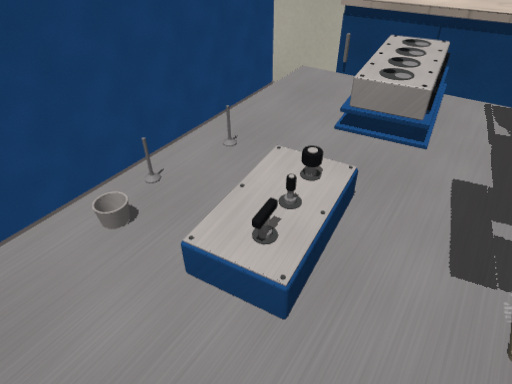

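```bash
python3 - <<'E'
from h import *
im,d=eyes.grab_frame("top"); 
def grid(cam,d,u0,u1,v0,v1):
    return np.array([world(cam,u,v,float(d[v,u])) for v in range(v0,v1) for u in range(u0,u1) if d[v,u]>0])
P=grid("top",d,295,340,200,245); Q=P[P[:,2]>.135]; print(len(Q),Q.mean(0),Q.min(0),Q.max(0))
for c in [(179,175),(343,173),(348,258),(177,261)]: print(c,world("top",*c,float(d[c[1],c[0]])))
P=grid("top",d,470,512,150,340); print(P[:,2].max(),P[P[:,2]>.05].min(0),P[P[:,2]>.05].max(0))
im,d=eyes.grab_frame("side"); P=grid("side",d,290,330,140,190); Q=P[P[:,2]>.138]; print(len(Q),Q.mean(0),Q.min(0),Q.max(0))
P=grid("side",d,340,450,30,135);P=P[P[:,1]<-.1]; Q=P[(P[:,2]>.05)&(P[:,0]<1.2)]; print(Q.min(0),Q.max(0))
E
```

```text
391 [ 0.50625657 -0.03705191  0.14308212] [ 0.48626616 -0.05688729  0.1351187 ] [ 0.52688147 -0.01696988  0.14758482]
(179, 175) [0.58981762 0.23351587 0.08448352]
(343, 173) [ 0.61662312 -0.09483935  0.08674295]
(348, 258) [ 0.44879721 -0.10840747  0.08672485]
(177, 261) [0.41986316 0.21822925 0.08839929]Traceback (most recent call last):
  File "<stdin>", line 7, in <module>
  File "<stdin>", line 4, in grid
  File "h.py", line 7, in world
    c=eyes.camera_info(cam); f=192/np.tan(np.radians(c["fovy"])/2)
ValueError: time passes only in moves, steps and waits
```

```bash
sed -i 's/^def Rt/import functools\n@functools.lru_cache(None)\ndef ci(n): return eyes.camera_info(n)\ndef Rt/; s/c=eyes.camera_info(cam)/c=ci(cam)/' h.py; python3 - <<'E'
from h import *
def grid(cam,d,u0,u1,v0,v1):
    return np.array([world(cam,u,v,float(d[v,u])) for v in range(v0,v1) for u in range(u0,u1) if d[v,u]>0])
im,d=eyes.grab_frame("side"); P=grid("side",d,290,330,140,190); Q=P[P[:,2]>.138]; print(len(Q),Q.mean(0),Q.min(0),Q.max(0))
P=grid("side",d,340,450,30,135);P=P[P[:,1]<-.1]; Q=P[(P[:,2]>.05)&(P[:,0]<1.2)]; print(Q.min(0),Q.max(0))
s=telemetry.read_state(); R=Rt(s);print(s["time_s"],s["ee_pos"]);print(R)
D=np.array([.5063,-.0371,.25])-s["ee_pos"]; print(R.T@D)
a=np.radians(4.8); x=R.T@np.array([np.cos(a),np.sin(a),0]); print(np.degrees(np.arctan2(x[1],x[0])))
E
```

```text
270 [ 0.50186573 -0.01647448  0.14361987] [ 0.48493048 -0.05842757  0.13800222] [0.52596644 0.0691606  0.14674411]
[ 0.35685072 -1.37936126  0.05004687] [ 0.83583503 -0.39788395  0.16398899]
0.6 [ 0.14662486 -0.58184228  0.23132609]
[[ 2.44318049e-01 -9.69695153e-01  5.63594764e-06]
 [-9.69695152e-01 -2.44318049e-01 -6.10959346e-05]
 [ 6.06213954e-05  9.46168846e-06 -9.99999998e-01]]
[-0.44035769 -0.48186544 -0.01870517]
-80.65846382968807
```

Emit:
servo_tool([
  [0,0,-0.06,0,100],
  [-0.044,-0.048,-0.07,-8,100],
  [-0.088,-0.096,-0.07,-16,100],
  [-0.132,-0.145,-0.07,-24,100],
  [-0.176,-0.193,-0.07,-32,100],
  [-0.22,-0.241,-0.07,-40,100],
  [-0.264,-0.289,-0.07,-48,100],
  [-0.308,-0.337,-0.07,-56,100],
  [-0.352,-0.386,-0.07,-64,100],
  [-0.396,-0.434,-0.07,-72,100],
  [-0.425,-0.465,-0.06,-78,100],
  [-0.4404,-0.4819,-0.04,-80.7,100],
  [-0.4404,-0.4819,-0.02,-80.7,100],
  [-0.4404,-0.4819,-0.02,-80.7,100],
  [-0.4404,-0.4819,-0.02,-80.7,100],
], squeeze=40)

```text
time_s: 2.48
ee_pos: [0.5062, -0.0382, 0.252]
orientation: [0.0, 0.999, 0.041, 0.0]
force: [0.3, 0.5, -0.5]
gripper_width: 0.999
```

```bash
python3 - <<'E'
from h import *
s=telemetry.read_state(); R=Rt(s); print(s["time_s"],s["ee_pos"],s["qpos"]);print(R.round(4))
im,d=eyes.grab_frame("wrist"); cv2.imwrite("pics/w1.png",im[:,:,::-1])
for n in ["round_knob_head","slim_knob"]:
    for b in eyes.boxes_of(n,"wrist")[:2]:
        u,v=b["rect"][:2]; dd=float(d[int(v),int(u)]); print(n,b,dd,world("wrist",u,v,dd,s))
r=eyes.regions_of("round_knob_head","wrist")
if r:
    m=r[0]["pixels"]; v,u=np.nonzero(m)
    P=np.array([world("wrist",a,b,float(d[b,a]),s) for a,b in zip(u,v) if d[b,a]>0]); Q=P[P[:,2]>.135]
    print(len(Q),Q.mean(0),Q.min(0),Q.max(0)); print("tool shift",R.T@((Q.min(0)+Q.max(0))/2-s["ee_pos"]))
E
```

```text
2.475 [ 0.50616386 -0.03815041  0.25204549] [-1.76070834e-01 -1.30406741e-01  1.71136552e+00 -2.73170157e-04
  1.55988759e+00 -2.58580185e-01]
[[ 9.966e-01  8.240e-02  7.000e-04]
 [ 8.240e-02 -9.966e-01 -4.000e-04]
 [ 7.000e-04  5.000e-04 -1.000e+00]]
round_knob_head {'rect': [251.1, 191.7, 46.5, 55.6], 'score': 0.89} 0.25891298055648804 [ 0.50343611 -0.0372945   0.14391623]
slim_knob {'rect': [253.2, 65.3, 24.7, 25.3], 'score': 0.95} 0.23265017569065094 [0.4970031  0.06084747 0.14426258]
1715 [ 0.5041431  -0.03699947  0.14288999] [ 0.48451483 -0.05923714  0.13506829] [ 0.52338367 -0.0175692   0.14588987]
tool shift [-2.30060867e-03  1.86272453e-05  1.11564956e-01]
```

View pics/w1.png

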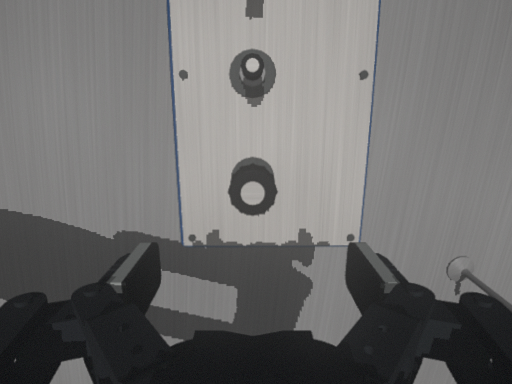

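Emit:
servo_tool([
  [-0.001,0,0.04,0,100],
  [-0.001,0,0.08,0,100],
  [-0.001,0,0.11,0,100],
  [-0.001,0,0.13,0,100],
  [-0.001,0,0.145,0,100],
  [-0.001,0,0.145,0,100],
  [-0.001,0,0.145,0,60],
  [-0.001,0,0.145,0,40],
  [-0.001,0,0.145,0,20],
  [-0.001,0,0.145,0,20],
  [-0.001,0,0.145,0,20],
  [-0.001,0,0.145,0,20],
], squeeze=60)

```text
time_s: 4.18
ee_pos: [0.5059, -0.0372, 0.1075]
orientation: [0.0, 0.999, 0.042, 0.001]
force: [-2.7, -0.6, 5.7]
gripper_width: 0.454
```

The wrist picture shows the purge knob at (252,190), midway between the fingers, and the slim knob at (253,65), clear of them. The jaws stopped on the head, so I pull up.

Emit:
servo_tool([
  [0,0,-0.006,0,20],
  [0,0,-0.012,0,20],
  [0,0,-0.018,0,20],
  [0,0,-0.024,0,20],
  [0,0,-0.03,0,20],
  [0,0,-0.035,0,20],
  [0,0,-0.036,0,20],
  [0,0,-0.036,0,20],
])

```text
time_s: 5.18
ee_pos: [0.5058, -0.0372, 0.1434]
orientation: [0.0, 0.999, 0.042, 0.001]
force: [0.7, -0.9, 8.3]
gripper_width: 0.454
```

```bash
python3 - <<'E'
from h import *
s=telemetry.read_state(); print(s["time_s"],s["ee_pos"],s["force"],s["gripper_width"])
for c in ["side","wrist"]:
    im,d=eyes.grab_frame(c); cv2.imwrite(f"pics/{c}2.png",im[:,:,::-1])
    for b in eyes.boxes_of("round_knob_head",c)[:1]:
        u,v=b["rect"][:2]; dd=float(d[int(v),int(u)]); print(c,b,world(c,u,v,dd,s))
E
```

```text
5.175 [ 0.50582621 -0.03722805  0.1434208 ] [ 0.6650737  -0.93992868  8.32506227] 0.4536227804190846
side {'rect': [313.1, 151.2, 20.2, 37.0], 'score': 0.92} [ 0.49681695 -0.0221157   0.15235854]
wrist {'rect': [251.7, 272.6, 94.9, 121.9], 'score': 0.63} [ 0.50336168 -0.03021771  0.17968556]
```

View pics/side2.png

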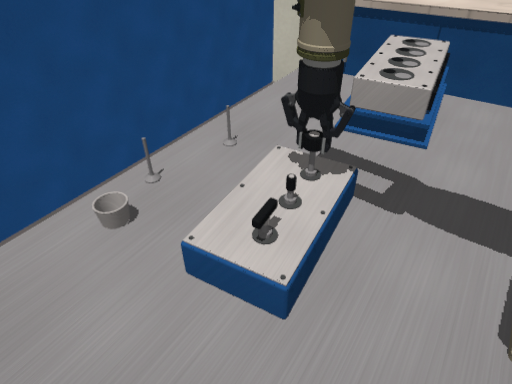

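The side picture shows the purge head raised at (313,145) with a long bare stem, and the other two knobs are still in. The wrist depth puts its top at z ≈ 0.180, so it is out by the full 36 mm. I'll let go, leave it on, grip it again and push it in.

Emit:
servo_tool([
  [0,0,0,0,75],
  [0,0,0,0,75],
  [0,0,0,0,75],
  [0,0,0,0,75],
  [0,0,0,0,75],
  [0,0,0,0,75],
  [0,0,0,0,75],
  [0,0,0,0,75],
])

```text
time_s: 6.38
ee_pos: [0.5053, -0.0371, 0.1423]
orientation: [0.0, 0.999, 0.042, 0.0]
force: [-0.3, 0.6, -0.3]
gripper_width: 0.753
```

```bash
python3 - <<'E'
from h import *
s=telemetry.read_state(); print(s["time_s"],s["ee_pos"],s["force"],s["gripper_width"])
im,d=eyes.grab_frame("wrist"); cv2.imwrite("pics/w3.png",im[:,:,::-1])
for b in eyes.boxes_of("round_knob_head","wrist")[:1]:
    u,v=b["rect"][:2]; dd=float(d[int(v),int(u)]); print(b,world("wrist",u,v,dd,s))
E
```

```text
6.375 [ 0.5053462  -0.03713306  0.1423457 ] [-0.26935374  0.63633153 -0.28989338] 0.7525139940268197
{'rect': [254.7, 272.8, 104.2, 124.2], 'score': 0.85} [ 0.50402872 -0.02971591  0.17933936]
```

View pics/w3.png

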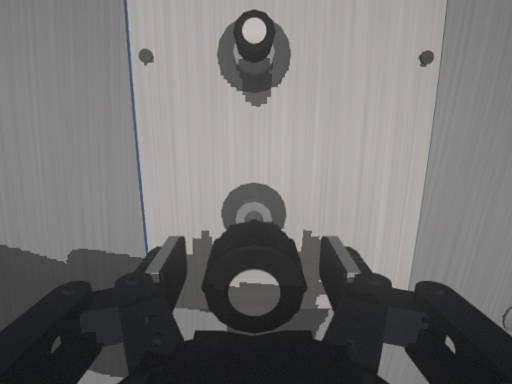

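The picture shows the released head at (254,280), still fully out and clear of both pads. Next I grip it again and push it in.

Emit:
servo_tool([
  [0,0,0,0,20],
  [0,0,0,0,20],
  [0,0,0,0,20],
  [0,0,0,0,20],
  [0,0,0,0,20],
  [0,0,0.006,0,20],
  [0,0,0.012,0,20],
  [0,0,0.018,0,20],
  [0,0,0.024,0,20],
  [0,0,0.03,0,20],
  [0,0,0.034,0,20],
  [0,0,0.036,0,20],
  [0,0,0.0365,0,20],
  [0,0,0.0365,0,20],
])

```text
time_s: 8.22
ee_pos: [0.5058, -0.0371, 0.1066]
orientation: [0.0, 0.999, 0.042, 0.0]
force: [0.4, 1.9, 9.3]
gripper_width: 0.453
```

```bash
python3 - <<'E'
from h import *
s=telemetry.read_state(); print(s["time_s"],s["ee_pos"],s["force"],s["gripper_width"])
im,d=eyes.grab_frame("wrist"); cv2.imwrite("pics/w4.png",im[:,:,::-1])
for b in eyes.boxes_of("round_knob_head","wrist")[:1]:
    u,v=b["rect"][:2]; dd=float(d[int(v)+10,int(u)]); print(b,world("wrist",u,v+10,dd,s))
E
```

```text
8.225 [ 0.50576138 -0.03712142  0.10657769] [0.42745934 1.86062262 9.2957944 ] 0.45312856238800175
{'rect': [252.9, 277.9, 94.9, 109.5], 'score': 0.92} [ 0.50426172 -0.03592004  0.14403926]
```

The head's top is back at z = 0.144, its fully-in height. I open, back off straight up and check.

Emit:
servo_tool([
  [0,0,0,0,100],
  [0,0,0,0,100],
  [0,0,0,0,100],
  [0,0,0,0,100],
  [0,0,0,0,100],
  [0,0,0,0,100],
  [0,0,-0.02,0,100],
  [0,0,-0.05,0,100],
  [0,0,-0.09,0,100],
  [0,0,-0.13,0,100],
  [0,0,-0.15,0,100],
  [0,0,-0.15,0,100],
])

```text
time_s: 9.82
ee_pos: [0.5062, -0.0373, 0.257]
orientation: [0.0, 0.999, 0.042, 0.001]
force: [-0.2, -0.1, -0.2]
gripper_width: 1.001
```

```bash
python3 - <<'E'
from h import *
s=telemetry.read_state(); print(s["time_s"],s["ee_pos"],s["force"],s["gripper_width"])
im,d=eyes.grab_frame("wrist"); cv2.imwrite("pics/w5.png",im[:,:,::-1])
for n in ["round_knob_head","slim_knob","tee_knob"]:
  for b in eyes.boxes_of(n,"wrist")[:1]:
    u,v=b["rect"][:2]; dd=float(d[int(v),int(u)]); print(n,b,world("wrist",u,v,dd,s))
im,d=eyes.grab_frame("side"); cv2.imwrite("pics/side5.png",im[:,:,::-1])
for n in ["slim_knob","tee_knob"]:
  for b in eyes.boxes_of(n,"side")[:1]: print(n,b)
E
```

```text
9.825 [ 0.50617139 -0.03727388  0.25699854] [-0.2437598  -0.05875816 -0.18922119] 1.0010849070378616
round_knob_head {'rect': [251.0, 189.8, 46.3, 53.6], 'score': 0.66} [ 0.50353081 -0.03589147  0.14464675]
slim_knob {'rect': [252.2, 66.7, 20.7, 22.7], 'score': 0.67} [0.49633888 0.06120701 0.1446925 ]
slim_knob {'rect': [291.0, 186.2, 13.3, 22.2], 'score': 0.6}
tee_knob {'rect': [266.3, 214.5, 28.6, 33.4], 'score': 0.69}
```

View pics/side5.png

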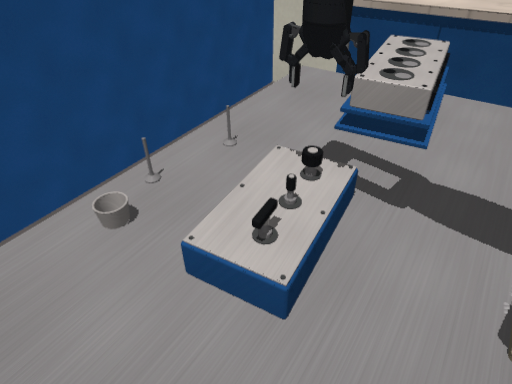

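The picture shows all three knobs as at the start: round (312,157), slim (291,186), tee (265,214). The gripper is well clear.

```bash
python3 -c "
from bench import finish_job; print(finish_job())"
```

```text
the job is handed in; nothing more can be done
None
```

The purge is done and handed in at about 10 s. I pulled the round knob up to its on detent and let go. It stayed out on its own, and the knob was on for over 2 s in all. I then gripped it again, pushed it fully in, released it and backed off.

**Last checks:**
- **Round knob:** its top read z ≈ 0.180 m while on, including after release, and 0.1446 m at the end. At the start it read about 0.144 m, so it is fully back in.
- **Slim knob and T-handle:** the slim knob's top is still level at 0.1447 m. The T-handle was out of the wrist camera's view, but in the side view it is within about a pixel of where it started.
- **Contact:** the arm is about 11 cm above the knobs, and the force reading is about zero.

One reading was a little off: with the knob gripped, the opening came to about 39 mm, against the 42 mm head. The grip held without slipping. No check failed.

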